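Run the inspection camera's slide up to its stop

ROBOT

A 6-joint arm with a two-finger parallel gripper is mounted at the origin on the work surface. World frame = base frame: x ahead of the robot, y to its left, z up, the work surface at z = 0. Lengths are in m, angles in rad, forces in N, time in s.
With the tool pointing down it reaches from about 0.375 to 0.9 m from the base axis. Payload 3.1 kg.
Tool frame: the origin (TCP) lies between the finger pads; the fingertips stand 8 mm ahead of it and the grasp point (between the pads) lies 11 mm behind it; z points along the fingers, y is the line along which they close (so a half turn about z gives the same grasp; the last joint's range is limited). The gripper opens to 85 mm and grips with 20 to 120 N. Pads are 22 mm wide; open, the fingers measure 114 mm over their backs; the gripper's body (76 mm by 85 mm) begins 54 mm behind the grasp point. The pads swing forward as they close: fully open they stand 13 mm farther back than shut.
Start: joints at [-1.341, 0.527, 1.433, -0, 1.181, -0.178], TCP at [0.248, -0.573, 0.239] pointing down, gripper open.
Joint ranges: [-3.08, 3.08], [-0.75, 2.2], [0.22, 2.44], [-1.43, 4.57], [0, 2.65], [-2.85, 2.85]. Speed limits (rad/s): [2.79, 2.79, 3.14, 3.14, 3.14, 3.14].

INTERFACE

Orientations are given as a unit quaternion [x, y, z, w].
In Python, from station import readout, cams, sign_off gives the robot as it stands.
- The arm moves only by the tool send_rows, never from a script. Its argument "commands" is text: rows parted by semicolons, each of 5 numbers parted by spaces: the finger opening in mm, from 0 to 85.4, then the shift along the tool's x, y, z each as a share of 0.02 m, from -1 to 1, then the turn about the tool's z as a share of 4 degrees, from -1 to 1. In form: grip dx dy dz spin; .... A call has 1 to 20 rows; each row shifts and turns the commanded pose from where the row before left it, along the tool's axes as they then stand; what a row does not reach is not made up. A row lasts 1/12 s, in which the tool goes at most 41.7 mm and 7.16 degrees, less where a joint would pass 70% of its speed; a pose out of reach is approached as far as the arm can. A call with a number of a shift or a turn outside -1 to 1 is refused whole. A call with a gripper value outside its range is refused whole. The fingers move at their own pace and stop on an object; "grip_force" is the grip in N (left out, the last holds). Time passes only in rows, so rows that do not move let the fingers close. It gives the time, the measured TCP pose, the force, the opening and the grip force at its end, in the units of the state.
- readout.sense(): the state, without advancing time (a new reading comes with each control period).
- cams.snapshot(name): name is "side" or "top"; returns a dict with "pixels" (480x640x3 uint8, red, green, blue), "intrinsics" (3x3 intrinsics, pixels), "eye" and "rotation" of the camera in the world. Camera axes: x right, y down, z forward; pixel columns grow to the right and rows downward; lengths in m; the calibration is good to about 2 mm. A picture is of the moment at which its call begins. There is no depth.
- sign_off(): hands the job in; it is judged then, once.
The state is a dict: "t": time; "q": joint angles; "qd": joint speeds; "tau": joint torques, N m; "tcp_pos": TCP position; "tool_rot": TCP orientation; "force": force on the tool from outside, world axes, zero at the start; "ft_torque": the same for the moment, N m; "finger_gap": opening from 0.0 (shut) to 1.0 (fully open); "gripper_force": force on a finger pad.
Only numpy, scipy, OpenCV 4.12 (cv2) and the standard library are available. Lean on these libraries where they do the work, as an engineer would, in place of code of your own. Each camera call takes 0.05 s, during which the arm holds its last target. There are 200 camera calls.

TASK

Bring the inspection camera to its focus position for the chipboard specimen: with a fingertip press down the sprung brake pad in the middle of the camera carriage to free its friction brake, keep it down and push the carriage gently along the rail until its front rests against the clamped stop, then let the pad come up so that the brake holds the carriage there. Grip and lift nothing, never force the carriage along with its brake on, do not shift the stop, and leave the camera, the specimen and the things lying about untouched.

Things in the scene. Friction and masses are not known exactly. Their poses are not given: they have to be found in the camera images.
- rail: Slide bench fixed to the table: black bed 110 x 620 mm, 18 mm high, steel T-rail on its centre line (50 mm wide, top at 38 mm), specimen table at one end (top at 46 mm). Origin: on the table under the rail. y runs along the rail to the specimen, the way the carriage must go; z up. Bed y -255 to 365, rail -250 to 200, specimen table 245 to 355 mm. Turned up to 0.5 rad.
- pad_top (a point): Centre of the top of the brake pad: black ribbed rubber plate, 48 mm across the rail, 54 along it, mid-carriage. Up: 57 mm above the table, 8 above the deck beside it; fully pressed it is flush. It lies in a 60 mm long pocket between two raised shoulders (tops at 66 mm), open sideways; a fingertip on it can push the wall of the shoulder ahead. Axes as rail.
- brake_pad (a joint): Travel of the brake pad, m: about 0 up (brake on), 0.008 fully down. A spring pushes it up with 7 N at the top, about 9 N at the bottom. The brake lets go completely within the first 1 mm and stays free only while the pad is held down; with the pad up it holds the carriage against about 15 N.
- carriage (a joint): Place of the carriage along the rail, m, growing towards stop and specimen. Starts at 0 to 0.05, with 80 to 220 mm to go to the stop. Brake free, it slides with 1 N friction and slight damping, no spring. Aluminium block 96 mm wide (across the rail), 140 mm long, captive on the rail, the pad exactly at its middle; about 0.7 kg.
- carriage_front (a point): Middle of the carriage's front face, the face that meets the stop: 70 mm ahead of the pad's centre, 35 mm above the table. Axes as rail.
- stop_face (a point): Middle of the rear face of the clamped stop, which the carriage must meet; 35 mm above the table. The stop is a dark steel bridge over the rail with a white index line, 100 mm wide, 22 mm long, top at 48 mm, a knurled screw (17 mm across, top at 66 mm) on one side. It slips only if pushed with more than about 45 N. Axes as rail.
- camera: Small grey camera (29 x 30 x 29 mm) with a black lens (28 mm across) fixed to the carriage's front and reaching over the stop: 70 to 132 mm ahead of the pad's centre, 34 mm wide, top 81 mm above the table. Origin: on the table under the pad's centre. Not to be touched.
- specimen: Loose piece of chipboard 130 x 90 x 36 mm lying on the specimen table in front of the lens. Origin: centre of its underside. Leave alone.
- oak_sample: Loose oak board sample 95 x 130 x 22 mm lying on the table beyond the rail. Origin: centre of its underside. Leave alone.
- lens_cap: Black lens cap, 34 mm across, 12 mm high, lying on the table beyond the rail. Origin: centre of its underside. Leave alone.

How it is judged:
By the outcome, as a careful person would: the job done as asked, in the order asked, and still so for the second after the job is handed in, with the robot touching nothing.
It also fails if it takes over 38 s, if anything falls off the work surface, if the arm or the gripper's body presses on something with over 40 N, if the wrist force passes 120 N, or if a joint passes its speed limit or range.

## Working session

There is one attempt and no reset: what is moved stays moved. The work goes in short steps, Python scripts to look and compute and a tool call to move; the robot and the scene stay as the last step left them, time stands still between calls to the robot, and variables do not carry over. Pictures are saved under pics/ and viewed, at most 10 in all, crops included, and the job is handed in when it is done.

Besides the shell and the picture viewer there is one more tool, called as a command line: name --argument value ..., lists and objects as JSON in quotes. send_rows: Moves the arm, as the interface text tells. Its arguments: {"type":"object","properties":{"commands":{"type":"string"},"grip_force":{"type":"number"}},"required":["commands"]}

```bash
mkdir -p pics; python3 - <<'E'
from station import readout,cams
import cv2,pickle
s=readout.sense();print(s)
for n in("top","side"):
    d=cams.snapshot(n);pickle.dump(d,open(n+".pkl","wb"));cv2.imwrite(f"pics/{n}0.png",d["pixels"][:,:,::-1]);print(d["intrinsics"],d["eye"],d["rotation"])
E
```

```text
{'t': 0.0, 'q': array([-1.34051430e+00,  5.28460114e-01,  1.43393146e+00, -4.48464973e-06,
        1.18141333e+00, -1.78516039e-01]), 'qd': array([ 7.17052846e-04,  1.22778898e-03, -2.98694451e-04,  3.05728072e-04,
       -1.19336029e-03, -4.82351409e-05]), 'tau': array([ 1.48881241e-03, -4.42339182e+01, -1.78023863e+01, -9.42168481e-05,
        8.39155196e-03, -7.55531147e-06]), 'tcp_pos': array([ 0.24829179, -0.57278153,  0.23832806]), 'tool_rot': array([ 9.79182373e-01,  2.02979450e-01, -3.06994215e-05, -1.10569924e-03]), 'force': array([-0.12293458, -0.91567875,  0.56245562]), 'ft_torque': array([-0.05428828, -0.00969219, -0.00810146]), 'gripper_force': 0.0, 'finger_gap': 1.0002989240631417}
[[446.56174994   0.         318.44567312]
 [  0.         446.56174994 239.4444153 ]
 [  0.           0.           1.        ]] [0.48984822 0.16305944 0.7478608 ] [-0.70246869  0.7063774  -0.06658521  0.05599222]
[[433.74454963   0.         314.0659113 ]
 [  0.         433.74454963 235.39443912]
 [  0.           0.           1.        ]] [0.51481875 0.77584305 0.56932736] [-0.0638398   0.89094176 -0.44800258  0.03795993]
```

View pics/top0.png

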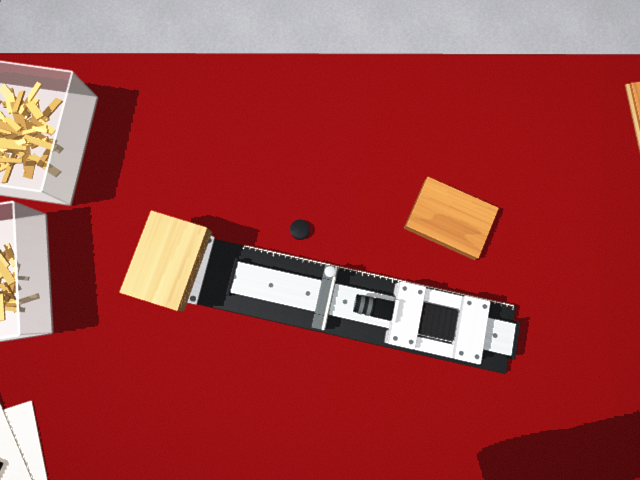

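View pics/side0.png

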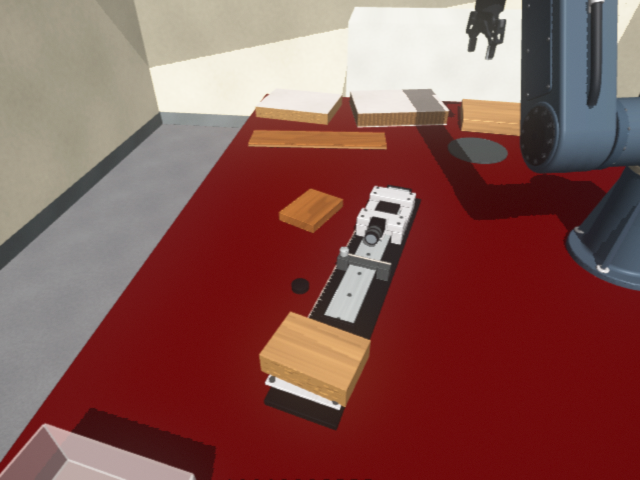

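The top view shows the pad at about (438,322), the stop bridge at about (325,298) with its screw at (330,272), and the camera near (372,305). The rail runs to image left, and the side view agrees. Next I'll take a closer crop and measure.

```bash
cat > h.py <<'E'
import numpy as np
from scipy.spatial.transform import Rotation as R
def plane(d,uv,z):
    uv=np.atleast_2d(uv).astype(float);K=d["intrinsics"]
    r=np.c_[uv,np.ones(len(uv))]@np.linalg.inv(K).T
    q=np.array(d["rotation"]);M=q if q.shape==(3,3) else R.from_quat(q).as_matrix()
    r=r@M.T; e=np.array(d["eye"]);return e+r*((z-e[2])/r[:,2])[:,None]
E
python3 - <<'E'
import pickle,cv2,numpy as np
from h import *
d=pickle.load(open("top.pkl","rb"));im=d["pixels"]
g=im.max(2)
m=(g<75).astype(np.uint8)
n,l,st,c=cv2.connectedComponentsWithStats(m)
for i in range(1,n):
    if st[i,4]>60 and 180<c[i][0]<540: print("dark",st[i],c[i].round(1))
i=l[322,438]
if i:
    cs,_=cv2.findContours((l==i).astype(np.uint8),0,2);r=cv2.minAreaRect(cs[0]);print(r);P=plane(d,cv2.boxPoints(r),.057);print(P.round(4),P.mean(0))
cv2.imwrite("pics/crop.png",cv2.resize(im[230:380,220:530,::-1],None,fx=2.5,fy=2.5,interpolation=2))
E
```

```text
dark [290 220  20  20 317] [299.9 229.2]
dark [ 197  239  324  135 7180] [311.4 301.7]
dark [335 268  62  28 877] [364.5 281.5]
dark [354 295  41  25 564] [376.4 306.9]
dark [ 418  302   40   39 1134] [437.8 321.3]
((437.8648376464844, 321.8108215332031), (35.51018142700195, 34.52378463745117), 9.462322235107422)
[[ 0.4616  0.0028  0.057 ]
 [ 0.5128 -0.0082  0.057 ]
 [ 0.5036 -0.0618  0.057 ]
 [ 0.4526 -0.0501  0.057 ]] [ 0.48262523 -0.0293207   0.057     ]
```

View pics/crop.png

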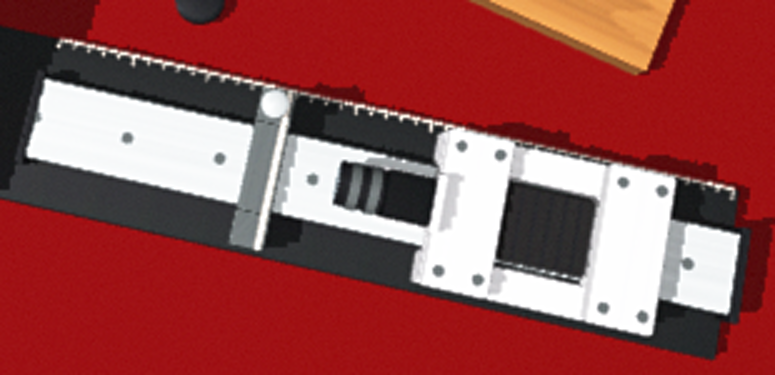

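```bash
python3 - <<'E'
import pickle,numpy as np
from h import *
d=pickle.load(open("top.pkl","rb"))
f=lambda a:(np.array(a)+.5)/2.5-.5+np.array([220,230])
s=plane(d,f([(127,138),(219,158),(312,179),(687,264)]),.038);print(s.round(4))
u=np.linalg.svd(s-s.mean(0))[2][0];u*=np.sign(u[1]);print("u",u,"yaw",np.arctan2(-u[0],u[1]))
c=plane(d,f([(461,146),(500,155),(623,182),(661,191),(438,270),(477,280),(602,308),(641,317)]),.066);print(c.mean(0))
p=c.mean(0)
v=np.array([u[1],-u[0],0])
print("lateral rail/pad",(p-s.mean(0))@v, (np.array([.4826,-.0293,.057])-p)@u)
e=plane(d,f([(290,105),(266,248)]),.048);print("stop",(e-p)@u-.07,(e-p)@v)
e=plane(d,f([(436,142),(415,280)]),.055);print("front?",(e-p)@u,(e-p)@v)
r=np.array([ 9.79182373e-01,  2.02979450e-01, -3.06994215e-05, -1.10569924e-03]);print(R.from_quat(r).as_matrix().round(4))
E
```

```text
[[ 0.5415  0.2284  0.038 ]
 [ 0.5286  0.1702  0.038 ]
 [ 0.5151  0.1115  0.038 ]
 [ 0.4609 -0.1224  0.038 ]]
u [0.2245787  0.97445595 0.        ] yaw -0.2265106722558921
[ 0.48240811 -0.02976136  0.066     ]
lateral rail/pad 7.043979374873599e-05 0.0004926700246386429
stop [0.09876767 0.09453581] [ 0.04168877 -0.0477415 ]
front? [0.07570405 0.07236518] [ 0.03830179 -0.04654246]
[[ 9.176e-01  3.975e-01 -5.000e-04]
 [ 3.975e-01 -9.176e-01  2.200e-03]
 [ 4.000e-04 -2.200e-03 -1.000e+00]]
```

send_rows --commands "0 0 0 0 -1;0 0 0 0 -1;0 0 0 0 -1;0 0 0 0 -1;0 0 0 0 -1;0 0 0 0 -1;0 0 0 0 -1;0 0 0 0 -1;0 0 0 0 -1;0 0 0 0 -1;0 0 0 0 -1;0 0 0 0 -1;0 0 0 0 -1;0 0 0 0 -0.4;0 0 0 0 0" --grip_force 40

```text
t: 1.35
tcp_pos: [0.2484, -0.5731, 0.2388]
tool_rot: [0.782, 0.623, 0.0, -0.001]
force: [0.3, -0.5, 0.1]
finger_gap: 0.007
gripper_force: 0.0
```

```bash
cat > go.py <<'E'
import numpy as np
from station import readout
from h import *
s=readout.sense();M=R.from_quat(s["tool_rot"]).as_matrix()
u=np.array([.2246,.9745,0]);v=np.array([u[1],-u[0],0]);p=np.array([.4824,-.0296,0])
w=s["tcp_pos"]-p
print("t",s["t"],"tcp",s["tcp_pos"].round(4),"gap",s["finger_gap"],"F u,v,z",s["force"]@u,s["force"]@v,s["force"][2])
print("along,lat",w@u,w@v,"x-axis err deg",np.degrees(np.arctan2(M[0,0]*u[1]-M[1,0]*u[0],M[:,0]@u)),"z",M[:,2].round(4))
t=p+.010*u;t[2]=s["tcp_pos"][2];print("rows needed (units of 20mm) to pad+10:",(M.T@(t-s["tcp_pos"])/.02).round(3))
E
python3 go.py
```

```text
t 1.35 tcp [ 0.2484 -0.5731  0.2388] gap 0.006674486504705311 F u,v,z -0.4275392975475305 0.3574640956116857 0.09187150648244517
along,lat -0.5821926528704043 -0.10600066827830856 x-axis err deg -0.024330940324576687 z [-3.0e-04  1.2e-03 -1.0e+00]
rows needed (units of 20mm) to pad+10: [29.606  5.312  0.03 ]
```

send_rows --commands "0 0.4 0.07 0 0;0 0.8 0.144 0 0;0 0.8 0.144 0 0;0 0.8 0.144 0 0;0 0.8 0.144 0 0;0 0.8 0.144 0 0;0 0.8 0.144 0 0;0 0.8 0.144 0 0;0 0.8 0.144 0 0;0 0.8 0.144 0 0;0 0.8 0.144 0 0;0 0.8 0.144 0 0;0 0.8 0.144 0 0;0 0.8 0.144 0 0;0 0.8 0.144 0 0;0 0.8 0.144 0 0;0 0.8 0.144 0 0;0 0.8 0.144 0 0;0 0.8 0.144 0 0;0 0.8 0.144 0 0"

```text
t: 3.02
tcp_pos: [0.3736, -0.2805, 0.2394]
tool_rot: [0.782, 0.623, 0.0, 0.0]
force: [0.0, -0.5, 0.7]
finger_gap: -0.001
gripper_force: 0.0
```

send_rows --commands "0 0.8 0.144 0 0;0 0.8 0.144 0 0;0 0.8 0.144 0 0;0 0.8 0.144 0 0;0 0.8 0.144 0 0;0 0.8 0.144 0 0;0 0.8 0.144 0 0;0 0.8 0.144 0 0;0 0.8 0.144 0 0;0 0.8 0.144 0 0;0 0.8 0.144 0 0;0 0.8 0.144 0.3 0;0 0.8 0.144 0.6 0;0 0.8 0.144 0.8 0;0 0.8 0.144 0.8 0;0 0.8 0.144 0.8 0;0 0.8 0.144 0.8 0;0 0.4 0.06 0.6 0;0 0 0 0 0;0 0 0 0 0"

```text
t: 4.68
tcp_pos: [0.4845, -0.0196, 0.145]
tool_rot: [0.782, 0.623, -0.001, -0.001]
force: [-0.3, -0.4, 0.3]
finger_gap: -0.001
gripper_force: 0.0
```

```bash
python3 go.py; python3 - <<'E'
from station import cams
import cv2
a=cams.snapshot("top")["pixels"][180:380,300:540,::-1];b=cams.snapshot("side")["pixels"][100:300,270:510,::-1]
cv2.imwrite("pics/near.png",cv2.resize(cv2.hconcat([a,b]),None,fx=1.6,fy=1.6))
E
```

```text
t 4.6833 tcp [ 0.4845 -0.0196  0.145 ] gap -0.0006797847134344136 F u,v,z -0.5107622682256004 -0.24101528560365323 0.2896367090843883
along,lat 0.010222186142486222 -0.0002249211003538213 x-axis err deg -0.09247701034931566 z [-1.5e-03  2.0e-04 -1.0e+00]
rows needed (units of 20mm) to pad+10: [-0.011  0.011 -0.   ]
```

View pics/near.png

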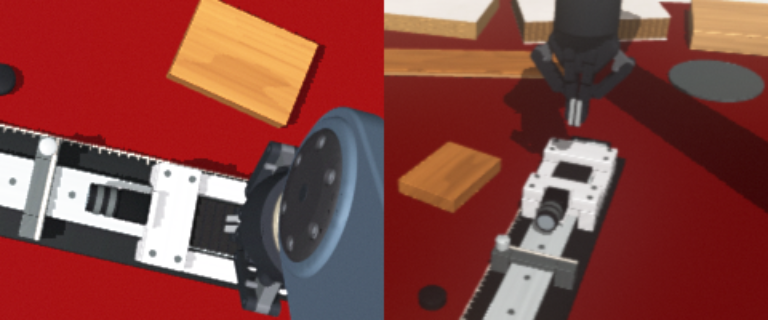

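The closed fingertips are above the pad, seen at about (235,223) in the left crop. The stop and camera are clear of the arm. I'll descend to just above the pad.

send_rows --commands "0 0 0 0.4 0;0 0 0 0.7 0;0 0 0 0.7 0;0 0 0 0.7 0;0 0 0 0.6 0;0 0 0 0.3 0;0 0 0 0.2 0;0 0 0 0 0;0 0 0 0 0"

```text
t: 5.53
tcp_pos: [0.4852, -0.0208, 0.0736]
tool_rot: [0.783, 0.623, 0.0, 0.0]
force: [0.7, 0.3, 0.2]
finger_gap: -0.0
gripper_force: 0.0
```

send_rows --commands "0 0 0 0.1 0;0 0 0 0.1 0;0 0 0 0.1 0;0 0 0 0.05 0;0 0 0 0 0;0 0 0 0 0"

```text
t: 6.03
tcp_pos: [0.485, -0.0204, 0.0663]
tool_rot: [0.782, 0.623, -0.0, -0.0]
force: [-0.3, 0.6, 0.4]
finger_gap: 0.003
gripper_force: 0.0
```

```bash
python3 go.py
```

```text
t 6.0333 tcp [ 0.485  -0.0204  0.0663] gap 0.003396184492675594 F u,v,z 0.5340742006540219 -0.40620394484095457 0.42126262775941115
along,lat 0.009550321520534361 0.00043430734591255775 x-axis err deg -0.009602730092801007 z [-1.e-04  0.e+00 -1.e+00]
rows needed (units of 20mm) to pad+10: [ 0.023 -0.022  0.   ]
```

Press down in steps.

send_rows --commands "0 0 0 0.1 0;0 0 0 0.08 0;0 0 0 0 0;0 0 0 0 0"

```text
t: 6.37
tcp_pos: [0.4852, -0.0204, 0.0632]
tool_rot: [0.782, 0.623, 0.0, 0.0]
force: [-1.2, 0.1, 6.8]
finger_gap: -0.004
gripper_force: 3.4
```

send_rows --commands "0 0 0 0.05 0;0 0 0 0.05 0;0 0 0 0 0;0 0 0 0 0"

```text
t: 6.7
tcp_pos: [0.4853, -0.0205, 0.0614]
tool_rot: [0.782, 0.623, 0.0, 0.0]
force: [-0.1, 0.3, 7.5]
finger_gap: -0.001
gripper_force: 3.7
```

send_rows --commands "0 0 0 0.06 0;0 0 0 0.05 0;0 0 0 0 0;0 0 0 0 0"

```text
t: 7.03
tcp_pos: [0.4852, -0.0205, 0.0592]
tool_rot: [0.782, 0.623, 0.0, 0.0]
force: [-1.4, 0.5, 8.1]
finger_gap: -0.001
gripper_force: 4.0
```

send_rows --commands "0 0.05 0 0 0;0 0.1 0 0 0;0 0.1 0 0 0;0 0.1 0 0 0;0 0.1 0 0 0;0 0.1 0 0 0;0 0.1 0 0 0;0 0.1 0 0 0;0 0.1 0 0 0;0 0.1 0 0 0"

```text
t: 7.87
tcp_pos: [0.4895, -0.0021, 0.0593]
tool_rot: [0.782, 0.623, 0.0, 0.0]
force: [-0.8, -1.1, 8.7]
finger_gap: 0.004
gripper_force: 4.0
```

```bash
python3 go.py
```

```text
t 7.8667 tcp [ 0.4895 -0.0021  0.0593] gap 0.003788397156904946 F u,v,z -1.2707897340627847 -0.5374589017661534 8.657422175045813
along,lat 0.02840396060583299 0.0007114789124282517 x-axis err deg -0.02043892858310923 z [ 9.e-04 -5.e-04 -1.e+00]
rows needed (units of 20mm) to pad+10: [-0.92  -0.036  0.   ]
```

send_rows --commands "0 0.12 0 0 0;0 0.13 0 0 0;0 0.13 0 0 0;0 0.13 0 0 0;0 0.13 0 0 0;0 0.13 0 0 0;0 0.13 0 0 0;0 0.13 0 0 0;0 0.13 0 0 0;0 0.13 0 0 0;0 0.13 0 0 0;0 0.13 0 0 0;0 0.13 0 0 0;0 0.13 0 0 0;0 0.13 0 0 0;0 0.13 0 0 0;0 0.13 0 0 0;0 0.13 0 0 0;0 0.1 0 0 0;0 0.05 0 0 0"

```text
t: 9.53
tcp_pos: [0.5006, 0.0464, 0.0593]
tool_rot: [0.782, 0.623, 0.0, 0.0]
force: [-0.9, -1.0, 8.3]
finger_gap: -0.003
gripper_force: 4.0
```

```bash
python3 go.py; python3 - <<'E'
from station import cams
import cv2,pickle
d=cams.snapshot("top");e=cams.snapshot("side");pickle.dump((d,e),open("mid.pkl","wb"))
a=d["pixels"][180:380,300:540,::-1];b=e["pixels"][100:300,270:510,::-1]
cv2.imwrite("pics/mid.png",cv2.resize(cv2.hconcat([a,b]),None,fx=1.6,fy=1.6))
E
```

```text
t 9.5333 tcp [0.5006 0.0464 0.0593] gap -0.002601560608128327 F u,v,z -1.1882656089279817 -0.6715001691972413 8.297008912797473
along,lat 0.07818689170424799 0.0006668035835240491 x-axis err deg -0.029767895726928294 z [ 8.e-04 -4.e-04 -1.e+00]
rows needed (units of 20mm) to pad+10: [-3.409e+00 -3.500e-02  1.000e-03]
```

View pics/mid.png

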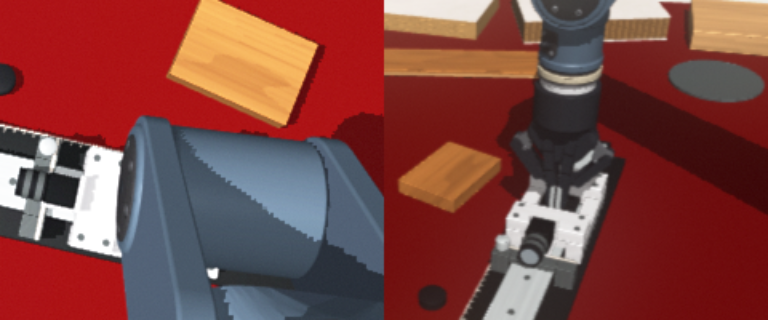

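The carriage follows the finger: its front screws shifted from (170,172) to (97,158) in the crop, about 69 mm, which matches the tool travel. About 28 mm remains, so I'll approach slowly.

send_rows --commands "0 0.1 0 0 0;0 0.1 0 0 0;0 0.1 0 0 0;0 0.1 0 0 0;0 0.1 0 0 0;0 0.1 0 0 0;0 0.1 0 0 0;0 0.1 0 0 0;0 0.08 0 0 0;0 0.06 0 0 0;0 0.05 0 0 0;0 0.05 0 0 0;0 0.05 0 0 0"

```text
t: 10.72
tcp_pos: [0.5054, 0.0675, 0.0593]
tool_rot: [0.782, 0.623, 0.0, 0.0]
force: [-1.6, -0.1, 8.0]
finger_gap: -0.0
gripper_force: 4.0
```

send_rows --commands "0 0.05 0 0 0;0 0.05 0 0 0;0 0.05 0 0 0"

```text
t: 10.97
tcp_pos: [0.5061, 0.0704, 0.0593]
tool_rot: [0.782, 0.623, 0.0, 0.0]
force: [-1.4, -0.6, 7.9]
finger_gap: -0.001
gripper_force: 4.0
```

send_rows --commands "0 0.05 0 0 0;0 0.05 0 0 0;0 0.05 0 0 0"

```text
t: 11.22
tcp_pos: [0.5068, 0.0734, 0.0593]
tool_rot: [0.782, 0.623, 0.0, 0.0]
force: [-1.2, 0.3, 8.4]
finger_gap: -0.0
gripper_force: 4.0
```

```bash
python3 go.py
```

```text
t 11.2167 tcp [0.5068 0.0734 0.0593] gap -0.00025833553174399026 F u,v,z -0.03297001347598489 -1.2599648224103877 8.424423692040273
along,lat 0.10580672376274104 0.0006256118386919713 x-axis err deg -0.017025136701038564 z [ 7.e-04 -4.e-04 -1.e+00]
rows needed (units of 20mm) to pad+10: [-4.79e+00 -3.30e-02  1.00e-03]
```

Moved 96 mm so far; contact is imminent.

send_rows --commands "0 0.04 0 0 0;0 0.04 0 0 0;0 0.02 0 0 0"

```text
t: 11.47
tcp_pos: [0.507, 0.0743, 0.0593]
tool_rot: [0.782, 0.623, -0.001, 0.001]
force: [-2.4, -5.4, 8.1]
finger_gap: 0.002
gripper_force: 4.0
```

send_rows --commands "0 0.04 0 0 0;0 0.04 0 0 0;0 0.02 0 0 0"

```text
t: 11.72
tcp_pos: [0.5076, 0.0761, 0.0593]
tool_rot: [0.782, 0.623, -0.001, 0.001]
force: [-3.2, -6.8, 8.5]
finger_gap: -0.004
gripper_force: 4.0
```

```bash
python3 go.py
```

```text
t 11.7167 tcp [0.5076 0.0761 0.0593] gap -0.0035593198437870567 F u,v,z -7.378496203335388 -1.5899009062236118 8.540795380926426
along,lat 0.1086935795703383 0.0007865995700704084 x-axis err deg -0.08472936284123536 z [ 2.e-04 -2.e-03 -1.e+00]
rows needed (units of 20mm) to pad+10: [-4.934 -0.047  0.009]
```

The push force jumped to 7 N after about 97 mm, where the stop was expected. Lifting straight up now.

send_rows --commands "0 0 0 -0.05 0;0 0 0 -0.05 0;0 0 0 -0.05 0;0 0 0 -0.05 0;0 0 0 -0.05 0;0 0 0 -0.05 0;0 0 0 -0.05 0;0 0 0 -0.05 0;0 0 0 -0.05 0;0 0 0 -0.05 0;0 0 0 -0.1 0;0 0 0 -0.2 0;0 0 0 -0.4 0;0 0 0 -0.7 0;0 0 0 -0.8 0;0 0 0 -0.8 0;0 0 0 -0.8 0;0 0 0 -0.8 0;0 0 0 -0.6 0;0 0 0 0 0"

```text
t: 13.38
tcp_pos: [0.5092, 0.0774, 0.1755]
tool_rot: [0.782, 0.623, 0.002, 0.002]
force: [0.7, 0.3, -0.3]
finger_gap: 0.002
gripper_force: 0.0
```

send_rows --commands "0 -0.4 0 0 0;0 -0.8 0 0 0;0 -0.8 0 0 0;0 -0.8 0 0 0;0 -0.8 0 0 0;0 -0.8 0 0 0;0 -0.8 0 0 0;0 -0.8 0 0 0;0 -0.8 0 0 0;0 -0.8 0 0 0;0 -0.8 0 0 0;0 -0.8 0 0 0;0 -0.8 0 0 0;0 -0.8 0 0 0;0 -0.4 0 0 0;0 0 0 0 0"

```text
t: 14.72
tcp_pos: [0.4565, -0.1423, 0.1718]
tool_rot: [0.783, 0.622, -0.0, -0.001]
force: [0.0, -0.2, 0.3]
finger_gap: 0.0
gripper_force: 0.0
```

```bash
python3 go.py; python3 - <<'E'
from station import cams
import cv2,pickle
from h import *
d=cams.snapshot("top");e=cams.snapshot("side");pickle.dump((d,e),open("end.pkl","wb"))
a=d["pixels"][220:360,290:490,::-1]
b=e["pixels"][180:320,300:500,::-1]
cv2.imwrite("pics/end.png",cv2.resize(cv2.vconcat([a,b]),None,fx=2.1,fy=2.1,interpolation=2))
E
```

```text
t 14.7167 tcp [ 0.4565 -0.1423  0.1718] gap 0.0001855816179969985 F u,v,z -0.21954025681388228 0.07469600376530271 0.321408705176232
along,lat -0.1156689112969306 8.780901108161565e-05 x-axis err deg 0.14218934349635318 z [-1.2e-03  4.0e-04 -1.0e+00]
rows needed (units of 20mm) to pad+10: [ 6.283e+00 -2.000e-02  1.000e-03]
```

View pics/end.png

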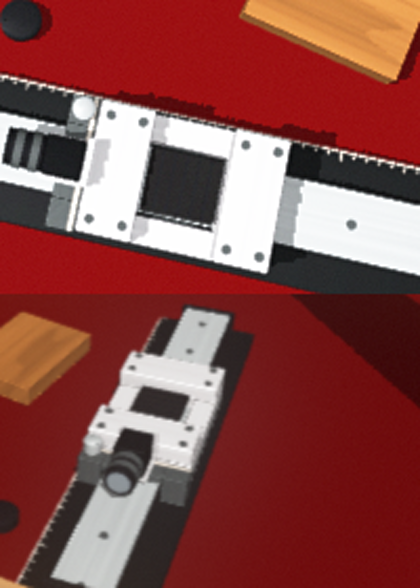

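The carriage front meets the stop at about (78,165) in the crop and the pad is up at (182,187). One quick numeric check of carriage travel and stop shift.

```bash
python3 - <<'E'
import pickle,cv2,numpy as np
from h import *
d0=pickle.load(open("top.pkl","rb"));d=pickle.load(open("end.pkl","rb"))[0]
u=np.array([.2246,.9745,0])
def pad(d,near):
    m=(d["pixels"].max(2)<75).astype(np.uint8);n,l,st,c=cv2.connectedComponentsWithStats(m)
    i=l[near[1],near[0]];print(st[i]);return plane(d,c[i],.057)[0]
print("travel",(pad(d,(376,309))-pad(d0,(438,322)))@u)
# stop shift: screw-head patch match
t=d0["pixels"][262:282,320:334];r=cv2.matchTemplate(d["pixels"][255:290,310:345],t,cv2.TM_CCOEFF_NORMED)
print(cv2.minMaxLoc(r)[1::2],"expect (10,7)")
E
```

```text
[ 355  288   42   39 1132]
[ 418  302   40   39 1134]
travel 0.09634225050398608
(0.9968610405921936, (10, 7)) expect (10,7)
```

```bash
python3 -c "
from station import sign_off
print(sign_off())"
```

```text
the job is handed in; nothing more can be done
None
```

The carriage is against the stop with the pad released, after about 96 mm of travel. The end images show no shift of the stop, and the job was handed in at about 15 s on the robot's clock; sign-off gave no verdict.

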